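Sweep loose microtubes into the bench tray

TASK

Clear the bench: use the fingertips to sweep the three microtubes lying on the worktop through the open side of the sheet-steel tray, so that each lies wholly inside it. Push them along the surface, do not pick any of them up, and leave the other things where they are.

Things in the scene. Friction and masses are not known exactly. Their poses are not given: they have to be found in the camera images.
- tray: Bare sheet-steel tray fixed to the worktop, open on one long side. Origin: centre of its underside; own x along its 170 mm width, own y from the open side (floor edge at y = -60 mm) to the back wall (inner face y = +57 mm). Inner side faces x = +-82 mm. Walls 20 mm high, back 28 mm.
- tray_lip (a point): Middle of the front edge of the tray's floor (tray y = -60 mm), 1.5 mm above the worktop, which is the floor's height. Before it an entry ramp rises from the worktop over 14 mm, so small parts slide in from the bench.
- tube_0: One of three loose closed 1.5 ml microtubes lying on their sides on the worktop (at the start the one with the smallest world x): 42 mm long, 10 to 16 g, tapered plastic, 12 mm thick at its cap, with a small cap tab. Origin: at the pointed end. Its own z runs along the tube from the point to the cap. It slides, and may roll over a little, when pushed.
- tube_0_mid (a point): Middle of that tube's axis, 20 mm from the point; about 4 mm above the worktop while the tube lies.
- tube_0_cap (a point): Centre of that tube's cap, 40 mm from the point.
- tube_1: One of three loose closed 1.5 ml microtubes lying on their sides on the worktop (the middle one at the start): 42 mm long, 10 to 16 g, tapered plastic, 12 mm thick at its cap, with a small cap tab. Origin: at the pointed end. Its own z runs along the tube from the point to the cap. It slides, and may roll over a little, when pushed.
- tube_1_mid (a point): Middle of that tube's axis, 20 mm from the point; about 4 mm above the worktop while the tube lies.
- tube_1_cap (a point): Centre of that tube's cap, 40 mm from the point.
- tube_2: One of three loose closed 1.5 ml microtubes lying on their sides on the worktop (at the start the one with the largest world x): 42 mm long, 10 to 16 g, tapered plastic, 12 mm thick at its cap, with a small cap tab. Origin: at the pointed end. Its own z runs along the tube from the point to the cap. It slides, and may roll over a little, when pushed.
- tube_2_mid (a point): Middle of that tube's axis, 20 mm from the point; about 4 mm above the worktop while the tube lies.
- tube_2_cap (a point): Centre of that tube's cap, 40 mm from the point.
- heating_block: Loose whitish heating block with two rows of holes, 46x72x40 mm (long side along own y), standing among the tubes; to be left alone. Origin: centre of its underside.
- timer: Loose lab timer with a display and three buttons, 66x70x19 mm; to be left alone. Origin: centre of its underside.
- rack_96: Loose low 96-hole rack, 84x124x21 mm (long side along own y); to be left alone. Origin: centre of its underside.
- marker: Loose marker pen lying on the worktop, 17x135x16 mm (along own y); to be left alone. Origin: centre of its underside.

How it is judged:
At the end, for the whole second after the job is handed in: All three tubes lie at rest wholly inside the tray: point and cap of each past the front edge of the tray's floor, between the side walls and before the back wall, less than 35 mm above the worktop (y of tube_0 in the frame of tray between -0.06 and 0.06 m and x of tube_0 in the frame of tray between -0.083 and 0.083 m and height (world z) of each of tube_0, tube_0_cap, tube_1, tube_1_cap, tube_2, tube_2_cap below 0.035 m and y of tube_0_cap in the frame of tray between -0.06 and 0.06 m and x of tube_0_cap in the frame of tray between -0.083 and 0.083 m and linear speed of each of tube_0, tube_1, tube_2 below 0.02 m/s and y of tube_1 in the frame of tray between -0.06 and 0.06 m and x of tube_1 in the frame of tray between -0.083 and 0.083 m and y of tube_1_cap in the frame of tray between -0.06 and 0.06 m and x of tube_1_cap in the frame of tray between -0.083 and 0.083 m and y of tube_2 in the frame of tray between -0.06 and 0.06 m and x of tube_2 in the frame of tray between -0.083 and 0.083 m and y of tube_2_cap in the frame of tray between -0.06 and 0.06 m and x of tube_2_cap in the frame of tray between -0.083 and 0.083 m); the robot touches nothing.
It fails at once if a tube is lifted off the surface (its middle more than 32 mm above the worktop) (height (world z) of any of tube_0_mid, tube_1_mid, tube_2_mid above 0.032 m).
It fails at once if one of the other loose things is shifted by more than 15 mm (distance of any of heating_block, timer, rack_96, marker from where it was at the start of the episode above 0.015 m).
It also fails if it takes over 67 s, if anything falls off the work surface, if the arm or the gripper's body presses on something with over 40 N, if the wrist force passes 120 N, or if a joint passes its speed limit or range.

ROBOT

A 7-joint arm with a two-finger parallel gripper is mounted at the origin on a cart in front of the work surface, level with it; the furniture and walls round the work are solid. World frame = base frame: x ahead of the robot, y to its left, z up, the work surface at z = 0. Lengths are in m, angles in rad, forces in N, time in s.
With the tool pointing down it reaches from about 0.4 to 0.85 m from the base axis. Payload 10.4 kg.
Tool frame: the origin (TCP) lies on the centre line of the jaws, within the pads' length; the fingertips stand 11 mm ahead of it and the grasp point (between the pads) lies 8 mm behind it; z points along the fingers, y is the line along which they close (so a half turn about z gives the same grasp; the last joint's range is limited). The gripper opens to 87 mm and grips with 3 to 60 N. Pads are 19 mm wide; open, the fingers measure 117 mm over their backs; the gripper's body (75 mm by 190 mm) begins 51 mm behind the grasp point.
Start: joints at [-1.125, 0.332, -0.065, 1.46, 0.022, 1.35, -0.088], TCP at [0.282, 0.558, 0.234] pointing down, gripper open.
Joint ranges: [-2.6, 2.6], [-0.5, 2.12], [-1.47, 1.34], [0.16, 2.42], [-1.27, 4.41], [0.06, 2.06], [-2.6, 2.6]. Speed limits (rad/s): [2.22, 2.22, 2.79, 2.79, 3.14, 3.14, 3.14].

INTERFACE

Orientations are given as a unit quaternion [x, y, z, w].
In Python, from bench import r gives the robot as it stands.
- The arm moves only by the shell command python3 -m pendant 'ROWS' [OPENING] [FORCE]. ROWS is JSON, a list of rows, each a list of 4 numbers: the shift along the tool's x, y, z in m, then the turn about the tool's z in rad. A call has 1 to 8 rows; each row shifts and turns the commanded pose from where the row before left it, along the tool's axes as they then stand; what a row does not reach is not made up. A row lasts 1/12 s, in which the tool goes at most 41.7 mm and 7.16 degrees, less where a joint would pass 70% of its speed; a pose out of reach is approached as far as the arm can. A call with a gripper value outside its range is refused whole. OPENING is the opening, from 0 (shut) to 1 (fully open), set as the call begins (- or left out, the last holds). The fingers move at their own pace and stop on an object; FORCE is the grip in N (left out, the last holds). Time passes only in rows, so rows that do not move let the fingers close. It gives the time, the measured TCP pose, the force, the opening and the grip force at its end, in the units of the state.
- r.read_state(): the state, without advancing time (a new reading comes with each control period).
- r.camera(name): name is "scene" or "top" or "wrist"; returns a dict with "img" (420x560x3 uint8, red, green, blue), "camera_matrix" (3x3 intrinsics, pixels), "xyz" and "attitude" of the camera in the world. Camera axes: x right, y down, z forward; pixel columns grow to the right and rows downward; lengths in m; the calibration is good to about 2 mm. A picture is of the moment at which its call begins. There is no depth.
- r.close_job(): hands the job in; it is judged then, once.
Trained networks look in the newest picture that a camera, given by its name, has taken for a name from the list of things; names that differ only in an ending like _2 or _b are one class to them, and where a whole thing is asked for, a point or a joint stands for the part that bears it (a point fixed in the world has none). Each returns a list of dicts, best first, with "score" (0 to 1); they miss things now and then, are a little off and sometimes report something else, mostly with a low value. They report only what shows in the picture. A call takes as long as a camera call.
- r.outline_of(thing, camera): "mask" (420x560 bool, what is visible of it) and "bbox" ([centre column, centre row, width, height] in pixels, round what is visible of it).
The state is a dict: "time": time; "joint_positions": joint angles; "joint_vel": joint speeds; "joint_torque": joint torques, N m; "ee_pos": TCP position; "eef_rot": TCP orientation; "ft_force": force on the tool from outside, world axes, zero at the start; "torque": the same for the moment, N m; "width": finger opening in m; "grip_force": force on a finger pad.
Only numpy, scipy, OpenCV 4.12 (cv2) and the standard library are available. Lean on these libraries where they do the work, as an engineer would, in place of code of your own. Each camera call takes 0.05 s, during which the arm holds its last target. There are 200 camera calls.

## Working session

There is one attempt and no reset: what is moved stays moved. The work goes in short steps, Python scripts to look and compute and a shell command to move; the robot and the scene stay as the last step left them, time stands still between calls to the robot, and variables do not carry over. Pictures are saved under pics/ and viewed, at most 14 in all, crops included, and the job is handed in when it is done.

```bash
mkdir -p pics; ls
cat > h.py <<'E'
import numpy as np, cv2
from scipy.spatial.transform import Rotation as R
from bench import r
def att(c):
    a=np.array(c["attitude"]); return a if a.shape==(3,3) else R.from_quat(a).as_matrix()
def px2w(c,uv,z):
    uv=np.atleast_2d(uv).astype(float)
    d=np.c_[uv,np.ones(len(uv))]@np.linalg.inv(np.array(c["camera_matrix"])).T@att(c).T
    o=np.array(c["xyz"]); return o+d*((z-o[2])/d[:,2])[:,None]
def snap(name,fn=None):
    c=r.camera(name)
    if fn: cv2.imwrite("pics/"+fn,c["img"][:,:,::-1])
    return c
E
python3 - <<'E'
from h import *
for n in("top","scene"):
    c=snap(n,n+"0.png"); print(n,c["xyz"],c["attitude"])
    if n=="top":
        for t,z in(("tube_0",.005),("tray",.01),("heating_block",.04),("timer",.019),("rack_96",.021),("marker",.012)):
            for o in r.outline_of(t,n):
                if o["score"]<.3: continue
                m=o["mask"].astype(np.uint8)
                p=cv2.findContours(m,0,2)[0]
                if not p: continue
                p=max(p,key=cv2.contourArea)
                b=cv2.boxPoints(cv2.minAreaRect(p)); w=px2w(c,b,z)[:,:2]
                print(t,round(o["score"],2),np.round(o["bbox"]),np.round(w,3).tolist())
s=r.read_state();print(s["time"],s["ee_pos"],s["eef_rot"],s["width"])
print(R.from_quat(s["eef_rot"]).as_matrix().round(3))
E
```

```text
pics
top [0.48763942 0.05082194 0.98716204] [ 0.71397685 -0.69778966  0.03187585 -0.04806848]
tube_0 0.61 [280. 269.  11.  15.] [[0.439, 0.082], [0.459, 0.057], [0.452, 0.052], [0.433, 0.077]]
tube_0 0.54 [308. 193.  13.  15.] [[0.638, 0.029], [0.647, 0.021], [0.619, -0.007], [0.61, 0.001]]
tray 0.65 [189. 239.  60.  73.] [[0.588, 0.365], [0.594, 0.225], [0.42, 0.214], [0.413, 0.351]]
tray 0.6 [357. 276.   7.  59.] [[0.371, -0.108], [0.499, -0.114], [0.498, -0.127], [0.371, -0.121]]
timer 0.72 [398. 277.  35.  33.] [[0.463, -0.163], [0.483, -0.23], [0.418, -0.247], [0.398, -0.18]]
rack_96 0.7 [238. 146.  55.  40.] [[0.705, 0.239], [0.794, 0.23], [0.777, 0.104], [0.689, 0.115]]
scene [ 0.05571577 -0.23221427  0.72329852] [ 0.80968715 -0.46876291  0.17776081 -0.30507237]
0.4 [0.28235426 0.55754551 0.23345372] [ 2.32255231e-01  9.72654874e-01 -6.15549190e-05 -2.09197239e-05] 0.08740541564898026
[[-0.892  0.452 -0.   ]
 [ 0.452  0.892 -0.   ]
 [ 0.    -0.    -1.   ]]
```

View pics/top0.png

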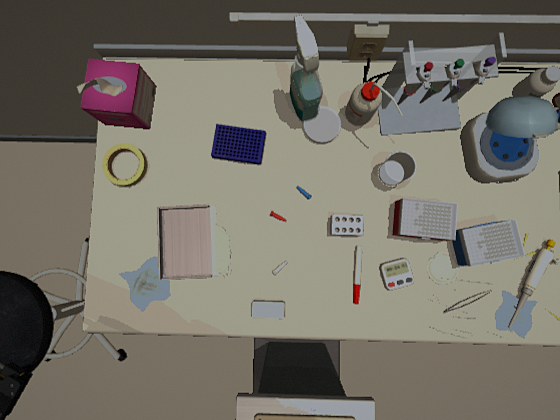

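View pics/scene0.png

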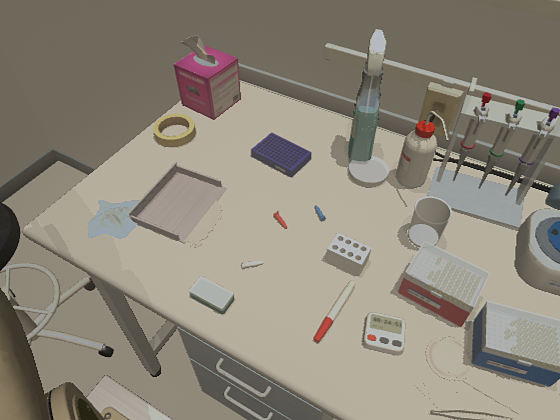

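The top view shows the white tube at about (280,268), red at (278,216) and blue at (304,193). The tray is at about (187,241), with its open side on the right at column 212, which is world -y. The block is at (347,224). I'll fit the poses by colour next.

```bash
cat >> h.py <<'E'
BOX={"white":(262,255,295,282),"red":(262,204,295,228),"blue":(290,180,318,206)}
def colmask(img,col):
    i=img.astype(int); R_,G,B=i[...,0],i[...,1],i[...,2]
    if col=="red": return (R_-G>70)&(R_>110)
    if col=="blue": return (B-R_>20)&(B>70)
    return (R_-B<22)&(R_>150)
def axis(c,col,box,z=.005):
    u0,v0,u1,v1=[int(x) for x in box]; m=np.zeros(c["img"].shape[:2],np.uint8)
    m[v0:v1,u0:u1]=colmask(c["img"],col)[v0:v1,u0:u1]
    n,l,s,_=cv2.connectedComponentsWithStats(m)
    if n<2: return None
    k=1+np.argmax(s[1:,4]); v,u=np.where(l==k)
    w=px2w(c,np.c_[u,v],z)[:,:2]; ce=w.mean(0); e=np.linalg.svd(w-ce)[2][0]
    t=(w-ce)@e; return np.round(ce+e*t.min(),3),np.round(ce+e*t.max(),3),len(u)
E
python3 - <<'E'
from h import *
c=snap("top")
for k,b in BOX.items(): print(k,axis(c,k,b))
cv2.imwrite("pics/crop1.png",cv2.resize(c["img"][170:290,150:350,::-1],None,fx=4,fy=4,interpolation=2))
g=[(159,207),(210,206),(214,278),(161,278)]
print(px2w(c,g,.02)[:,:2].round(3),px2w(c,[(212,206),(214,278)],.002)[:,:2].round(3))
E
```

```text
white (array([0.448, 0.109]), array([0.445, 0.03 ]), 777)
red (array([0.579, 0.09 ]), array([0.561, 0.055]), 50)
blue (array([0.643, 0.029]), array([ 0.617, -0.003]), 60)
[[0.584 0.357]
 [0.589 0.234]
 [0.421 0.218]
 [0.417 0.342]] [[0.591 0.233]
 [0.419 0.221]]
```

View pics/crop1.png

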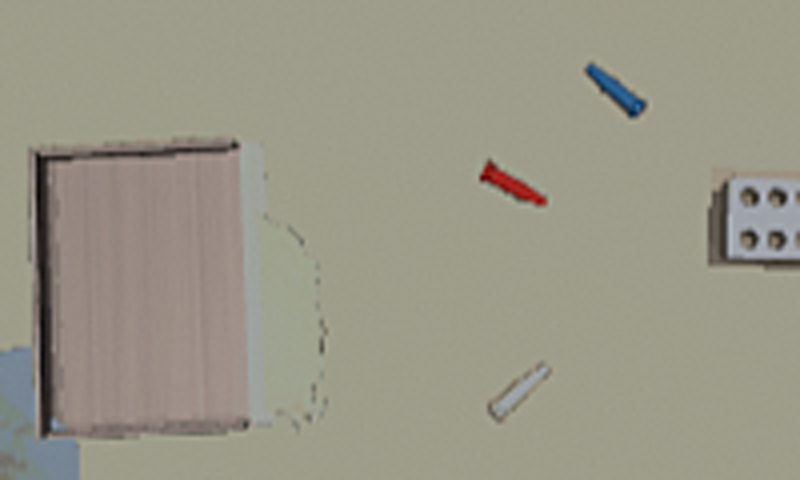

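```bash
python3 -m pendant '[[0,0,0,0.1222],[0,0,0,0.1222],[0,0,0,0.1222],[0,0,0,0.1222],[0,0,0,0.1222],[0,0,0,0.1222],[0,0,0,0.1222],[0,0,0,0.1222]]' 0.12
python3 -m pendant '[[0,0,0,0.1222],[-0.03,0.01,0,0],[-0.035,0.01,0.008,0],[-0.035,0.01,0.008,0],[-0.035,0.01,0.008,0],[-0.035,0.01,0.008,0],[-0.035,0.01,0.008,0],[-0.035,0.01,0.008,0]]'
python3 -m pendant '[[-0.035,0.01,0.008,0],[-0.035,0.01,0.008,0],[-0.035,0.01,0.008,0],[-0.035,0.01,0.008,0],[-0.035,0.01,0.008,0],[-0.035,0.01,0.008,0],[-0.035,0.01,0.008,0],[0,0,0,0]]'
```

```text
time: 1.12
ee_pos: [0.2823, 0.5576, 0.2336]
eef_rot: [0.664, 0.748, 0.0, -0.0]
ft_force: [-0.1, -0.1, -0.3]
width: 0.0416
grip_force: 0.0
time: 1.78
ee_pos: [0.3531, 0.3161, 0.1854]
eef_rot: [0.706, 0.708, 0.0, -0.0]
ft_force: [1.3, -0.6, -0.0]
width: 0.0107
grip_force: 0.0
time: 2.45
ee_pos: [0.4241, 0.0664, 0.1287]
eef_rot: [0.709, 0.705, -0.001, 0.0]
ft_force: [0.2, -0.7, 0.2]
width: 0.0109
grip_force: 0.0
```

```bash
python3 -m pendant '[[-0.022,0.0115,0,0],[-0.022,0.0115,0,0],[0,0,0.03,0],[0,0,0.03,0],[0,0,0.025,0],[0,0,0.018,0],[0,0,0,0],[0,0,0,0]]'
python3 - <<'E'
from h import *
s=r.read_state(); print(s["ee_pos"],s["width"])
snap("wrist","w1.png"); c=snap("top")
for k,b in (("red",BOX["red"]),("blue",BOX["blue"])): print(k,axis(c,k,b))
E
```

```text
time: 3.12
ee_pos: [0.4462, 0.0287, 0.0264]
eef_rot: [0.706, 0.708, -0.001, -0.0]
ft_force: [-0.5, -0.2, 0.8]
width: 0.0108
grip_force: 0.0
[0.44617012 0.02873195 0.02644713] 0.010775104331105692
red (array([0.579, 0.09 ]), array([0.561, 0.055]), 48)
blue (array([0.643, 0.029]), array([ 0.617, -0.003]), 61)
```

View pics/w1.png

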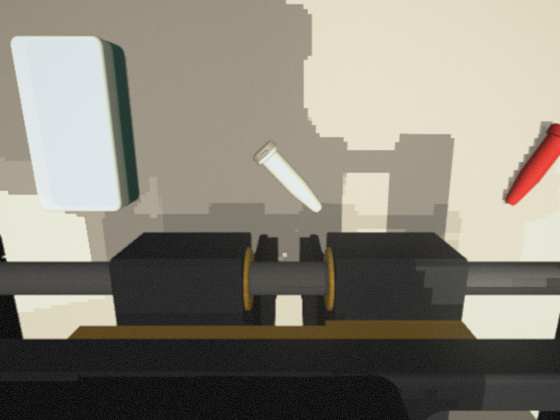

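The wrist view shows the pusher at about col 289. The white tube is centred ahead of it (255–320, 145–210) and the path is clear.

```bash
python3 -m pendant '[[0,0,0.013,0],[0,0,0,0],[0.007,0,0,0],[0.007,0,0,0],[0.007,0,0,0],[0.007,0,0,0],[0.007,0,0,0],[0.007,0,0,0]]'
python3 -m pendant '[[0.008,0,0,0],[0.008,0,0,0],[0.008,0,0,0],[0.008,0,0,0],[0,0,0,0]]'
python3 -c "
from h import *
snap('wrist','w2.png')"
```

```text
time: 3.88
ee_pos: [0.4465, 0.072, 0.0138]
eef_rot: [0.706, 0.708, 0.0, -0.0]
ft_force: [-0.0, -0.5, 0.6]
width: 0.0099
grip_force: 0.1
time: 4.3
ee_pos: [0.4464, 0.1049, 0.0135]
eef_rot: [0.706, 0.709, 0.0, -0.0]
ft_force: [-0.3, 0.8, 0.1]
width: 0.0104
grip_force: 0.0
```

View pics/w2.png

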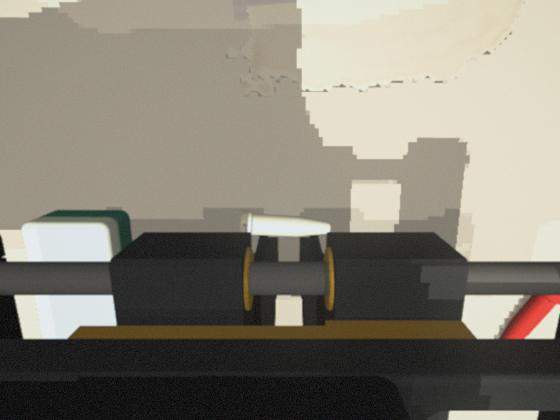

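The white tube lies flush across the fingertips (242–330, row 225). I'll go on with a slight +x drift to clear the tray's side wall.

```bash
python3 -m pendant '[[0.009,0.0018,0,0],[0.009,0.0018,0,0],[0.009,0.0018,0,0],[0.009,0.0018,0,0],[0.009,0.0018,0,0],[0.009,0.0018,0,0],[0.009,0.0018,0,0],[0.009,0.0018,0,0]]'
python3 -m pendant '[[0.009,0.0018,-0.0005,0],[0.009,0.0018,-0.0005,0],[0.009,0,-0.0005,0],[0.009,0,0,0],[0.009,0,0,0],[0.009,0,0,0],[0.009,0,0,0],[0.009,0,0,0]]'
python3 -c "
from h import *
snap('wrist','w3.png')"
```

```text
time: 5.02
ee_pos: [0.4608, 0.176, 0.0135]
eef_rot: [0.706, 0.708, 0.0, -0.0]
ft_force: [-0.9, 0.2, -0.5]
width: 0.01
grip_force: 0.1
time: 5.68
ee_pos: [0.464, 0.2479, 0.015]
eef_rot: [0.706, 0.708, 0.0, -0.0]
ft_force: [-0.2, -1.1, -0.3]
width: 0.0104
grip_force: 0.1
```

View pics/w3.png

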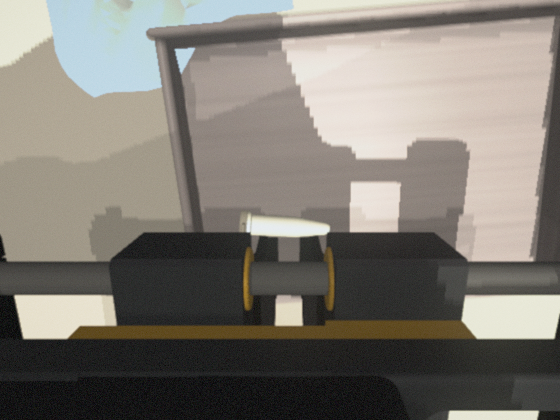

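```bash
python3 -m pendant '[[0.009,0,0,0],[0.009,0,0,0],[0.009,0,0,0],[0.009,0,0,0],[0.009,0,0,0],[0,0,0,0],[-0.015,0,0,0],[-0.015,0,0,0]]'
python3 -m pendant '[[0,0,-0.03,0],[0,0,-0.03,0],[-0.033,0.0168,0,0],[-0.033,0.0168,0,0],[-0.033,0.0168,0,0],[-0.033,0.0168,0,0],[-0.033,0.0168,0,0],[-0.033,0.0168,0,0]]'
python3 -m pendant '[[-0.033,0.0168,0,0],[0,0,0,-0.097],[0,0,0,-0.097],[0,0,0,-0.097],[0,0,0,0],[0,0,0,0]]'
python3 - <<'E'
from h import *
s=r.read_state(); print(s["ee_pos"],R.from_quat(s["eef_rot"]).as_matrix()[:2,:2].round(3))
c=snap("top")
print(axis(c,"red",BOX["red"]))
print([(np.round(px2w(c,[o["bbox"][:2]],.005)[0,:2],3),round(o["score"],2)) for o in r.outline_of("tube_0","top") if o["score"]>.2])
E
```

```text
time: 6.4
ee_pos: [0.4639, 0.2614, 0.0149]
eef_rot: [0.706, 0.708, -0.0, 0.0]
ft_force: [0.4, -0.4, -0.4]
width: 0.011
grip_force: 0.0
time: 7.07
ee_pos: [0.5652, 0.0604, 0.0752]
eef_rot: [0.707, 0.707, -0.0, -0.0]
ft_force: [0.5, 0.7, 0.7]
width: 0.0101
grip_force: 0.0
time: 7.57
ee_pos: [0.5816, 0.0297, 0.075]
eef_rot: [0.598, 0.801, -0.0, -0.0]
ft_force: [0.5, -0.3, 0.1]
width: 0.0106
grip_force: 0.0
[0.58157092 0.02965597 0.07502466] [[-0.284  0.959]
 [ 0.959  0.284]]
None
[(array([0.461, 0.307]), 0.57)]
```

White is in place at (0.461, 0.307). Next is red.

```bash
python3 -m pendant '[[0,0,0.03,0],[0,0,0.0315,0],[0,0,0,0],[0,0,0,0],[0.007,0,0,0],[0.007,0,0,0],[0.007,0,0,0],[0.007,0,0,0]]'
python3 -m pendant '[[0.007,0,0,0],[0.007,0,0,0],[0.007,0,0,0],[0.008,0,0,0],[0.008,0,0,0],[0.008,0,0,0],[0.008,0,0,0],[0,0,0,0]]'
python3 -c "
from h import *
snap('wrist','w4.png')"
```

```text
time: 8.33
ee_pos: [0.5736, 0.0594, 0.0136]
eef_rot: [0.596, 0.803, 0.0, -0.0]
ft_force: [-0.4, 1.3, 0.1]
width: 0.0106
grip_force: 0.0
time: 9.0
ee_pos: [0.5582, 0.1111, 0.0134]
eef_rot: [0.595, 0.803, 0.0, -0.0]
ft_force: [0.3, -0.2, -0.7]
width: 0.0108
grip_force: 0.0
```

View pics/w4.png

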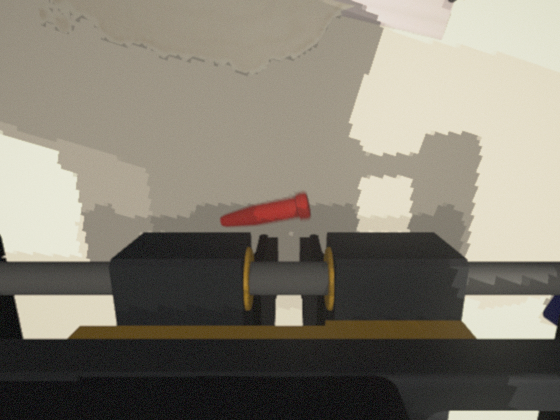

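The red tube rolled a little ahead (220–310, row 210) and sits about 10 mm left of the pusher centre. I'll recentre before continuing.

```bash
python3 -m pendant '[[0,-0.005,0,0],[0,-0.006,0,0],[0.007,0,0,0],[0.007,0,0,0],[0.007,0,0,0],[0.007,0,0,0],[0.007,0,0,0],[0.007,0,0,0]]'
python3 -m pendant '[[0.007,0,0,0],[0.007,0,0,0],[0.007,0,-0.0005,0],[0.007,0,-0.0005,0],[0.007,0,-0.0005,0],[0,0,0,0]]'
python3 -c "
from h import *
snap('wrist','w5.png')"
```

```text
time: 9.72
ee_pos: [0.5359, 0.1469, 0.0136]
eef_rot: [0.596, 0.803, 0.0, -0.0]
ft_force: [-0.1, -0.1, 0.2]
width: 0.0109
grip_force: 0.0
time: 10.22
ee_pos: [0.5255, 0.1813, 0.0151]
eef_rot: [0.595, 0.803, 0.0, -0.0]
ft_force: [0.4, 0.2, 0.0]
width: 0.0103
grip_force: 0.0
```

View pics/w5.png

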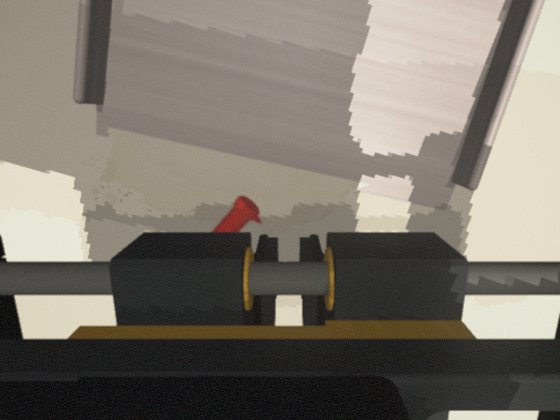

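Red slipped to the left of the pusher, with its cap at (243,210). I'll back off and measure it with the wrist camera.

```bash
python3 -m pendant '[[-0.012,0.001,0,0],[-0.015,0,0,0],[-0.015,0,0,0],[-0.015,0,-0.01,0],[-0.01,0,-0.01,0],[0,0,-0.01,0],[0,0,0,0]]'
cat >> h.py <<'E'
def rel(col,box=(0,0,560,420)):
    c=r.camera("wrist"); s=r.read_state(); M=R.from_quat(s["eef_rot"]).as_matrix()[:2,:2]; p=s["ee_pos"][:2]
    a=axis(c,col,box)
    print("tcp",np.round(s["ee_pos"],4),"toolx",M[:,0].round(3),a)
    if a:
        for q in a[:2]: print("tool xy",((q-p)@M).round(4))
        print("heading",np.degrees(np.arctan2(*(a[1]-a[0])[::-1])))
    return c
E
python3 -c "
from h import *
rel('red')"
```

```text
time: 10.85
ee_pos: [0.548, 0.1151, 0.0479]
eef_rot: [0.597, 0.802, 0.002, 0.001]
ft_force: [1.1, 1.3, 0.8]
width: 0.0106
grip_force: 0.0
tcp [0.5473 0.1162 0.0468] toolx [-0.289  0.957] (array([0.491, 0.206]), array([0.478, 0.166]), 1309)
tool xy [ 0.1023 -0.028 ]
tool xy [ 0.0677 -0.052 ]
heading -108.00416160591341
```

```bash
python3 -m pendant '[[-0.01,0,0,0.1214],[0,0,0,0.1214],[0,0,0,0.1214],[0,0,0,0.1214],[0,0,0,0.1214],[0,-0.027,0,0],[0,-0.027,0,0],[0,-0.027,0,0]]'
python3 -m pendant '[[0,0,0,0],[0,0,0,0]]'
python3 -c "
from h import *
rel('red')"
```

```text
time: 11.57
ee_pos: [0.4707, 0.1321, 0.0446]
eef_rot: [0.809, 0.588, -0.0, -0.0]
ft_force: [-0.5, 0.2, 0.5]
width: 0.0102
grip_force: 0.0
time: 11.73
ee_pos: [0.4707, 0.1329, 0.045]
eef_rot: [0.808, 0.589, 0.0, -0.001]
ft_force: [0.5, -0.1, 0.6]
width: 0.0106
grip_force: 0.0
tcp [0.4719 0.1322 0.0453] toolx [0.306 0.952] (array([0.492, 0.205]), array([0.478, 0.166]), 1222)
tool xy [ 0.0754 -0.0032]
tool xy [ 0.034  -0.0046]
heading -109.74683660542615
```

```bash
python3 -m pendant '[[0,-0.0038,0.015,0],[0,0,0.016,0],[0,0,0,0],[0.008,0,0,0],[0.008,0,0,0],[0.008,0,0,0],[0.008,0,0,0],[0.008,0,0,0]]'
python3 -m pendant '[[0.007,0,0,0],[0.007,0,0,0],[0.007,0,0,0],[0,0,0,0]]'
python3 -c "
from h import *
cv2.imwrite('pics/w6.png',rel('red')['img'][:,:,::-1])"
```

```text
time: 12.45
ee_pos: [0.4814, 0.1715, 0.0145]
eef_rot: [0.809, 0.588, 0.0, -0.0]
ft_force: [0.4, -0.4, 0.1]
width: 0.0108
grip_force: 0.0
time: 12.78
ee_pos: [0.4877, 0.1919, 0.0141]
eef_rot: [0.808, 0.589, 0.0, -0.0]
ft_force: [-0.9, 0.3, 1.2]
width: 0.0105
grip_force: 0.2
tcp [0.4874 0.1909 0.014 ] toolx [0.308 0.951] (array([0.496, 0.217]), array([0.486, 0.19 ]), 996)
tool xy [0.0275 0.0001]
tool xy [-0.0013 -0.0011]
heading -110.32313682966297
```

View pics/w6.png

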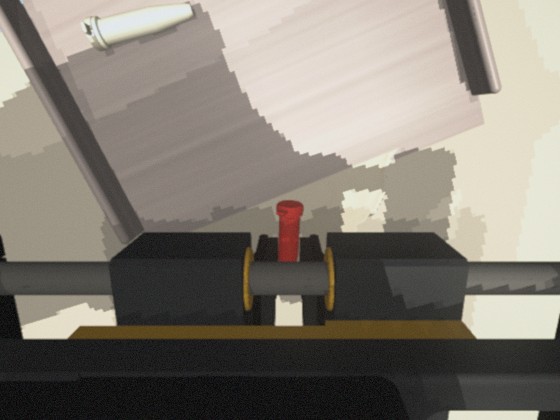

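The red tube sits in the slot between the fingers, and I'll push it on by its cap.

```bash
python3 -m pendant '[[0.007,0,-0.0005,0],[0.007,0,-0.0005,0],[0.007,0,0,0],[0.007,0,0,0],[0.007,0,0,0],[0.007,0,0,0],[0.007,0,0,0],[0.007,0,0,0]]'
python3 -m pendant '[[0.007,0,0,0],[0.007,0,0,0],[0.007,0,0,0],[0.007,0,0,0],[0.007,0,0,0],[0,0,0,0]]'
python3 -c "
from h import *
rel('red')"
```

```text
time: 13.5
ee_pos: [0.5048, 0.2441, 0.015]
eef_rot: [0.809, 0.588, 0.0, -0.0]
ft_force: [-0.4, -0.1, 0.6]
width: 0.0103
grip_force: 0.4
time: 14.0
ee_pos: [0.5156, 0.2785, 0.0151]
eef_rot: [0.808, 0.589, 0.0, -0.0]
ft_force: [-0.3, 0.4, -0.3]
width: 0.0101
grip_force: 0.4
tcp [0.5155 0.2776 0.015 ] toolx [0.308 0.952] (array([0.522, 0.302]), array([0.515, 0.276]), 972)
tool xy [ 0.0252 -0.0013]
tool xy [-0.0017  0.0001]
heading -105.06848815949223
```

```bash
python3 -m pendant '[[0.007,0,0,0],[0.007,0,0,0],[0,0,0,0]]'
python3 -m pendant '[[0,0,0,0],[0,0,0,0],[-0.008,0,0,0],[-0.012,0,0,0],[-0.015,0,0,0],[-0.015,0,0,0],[-0.015,0,0,0],[0,0,-0.02,0]]' 0.2
python3 -m pendant '[[0,0,-0.03,0],[0,0,-0.01,0],[0,0,0,0]]' 0.12
python3 - <<'E'
from h import *
cv2.imwrite('pics/w7.png',rel('red')['img'][:,:,::-1])
c=snap("top"); print("blue",axis(c,"blue",BOX["blue"]))
E
```

```text
time: 14.3
ee_pos: [0.5199, 0.2918, 0.0151]
eef_rot: [0.809, 0.588, 0.0, -0.0]
ft_force: [-0.7, 0.5, 0.6]
width: 0.0102
grip_force: 0.4
time: 14.97
ee_pos: [0.4966, 0.2224, 0.0322]
eef_rot: [0.81, 0.586, -0.004, 0.0]
ft_force: [-0.0, -0.1, -0.8]
width: 0.0173
grip_force: 0.0
time: 15.22
ee_pos: [0.501, 0.2277, 0.0777]
eef_rot: [0.809, 0.587, 0.002, -0.0]
ft_force: [1.0, 0.4, -0.7]
width: 0.0115
grip_force: 0.0
tcp [0.5001 0.2276 0.076 ] toolx [0.309 0.951] (array([0.528, 0.317]), array([0.515, 0.277]), 1008)
tool xy [ 0.0936 -0.0011]
tool xy [ 0.0516 -0.0011]
heading -108.00416160591341
blue (array([0.643, 0.029]), array([ 0.617, -0.003]), 61)
```

White and red are both inside. Blue is next, with a wider finger gap for a steadier flat push.

```bash
python3 -m pendant '[[0,0,0,-0.116],[0,0,0,-0.116],[0,0,0,-0.116],[0,0,0,-0.116],[0,0,0,-0.116],[-0.0316,0.0077,0,0],[-0.0316,0.0077,0,0],[-0.0316,0.0077,0,0]]' 0.28
python3 -m pendant '[[-0.0316,0.0077,0,0],[-0.0316,0.0077,0,0],[-0.0316,0.0077,0,0],[-0.0316,0.0077,0,0],[-0.0316,0.0077,0,0],[-0.0316,0.0077,0,0],[0,0,0,0],[0,0,0,0]]'
python3 -c "
from h import *
rel('blue',(150,0,450,240))"
```

```text
time: 15.98
ee_pos: [0.5462, 0.1414, 0.0735]
eef_rot: [0.606, 0.795, -0.001, -0.001]
ft_force: [1.0, 0.4, 0.0]
width: 0.0245
grip_force: 0.0
time: 16.65
ee_pos: [0.6405, -0.0311, 0.0732]
eef_rot: [0.609, 0.793, -0.001, -0.001]
ft_force: [0.2, 1.0, 0.3]
width: 0.0245
grip_force: 0.0
tcp [ 0.6403 -0.0287  0.0733] toolx [-0.262  0.965] (array([0.642, 0.029]), array([ 0.614, -0.004]), 965)
tool xy [0.0553 0.0167]
tool xy [ 0.0308 -0.0189]
heading -130.3141001604973
```

```bash
python3 -m pendant '[[0,0,0.03,0],[0,0,0.03,0],[0,0,0,0],[0.006,0,0,0],[0.006,0,0,0],[0.005,0,0,0],[0.005,0,0,0],[0.005,0,0,0]]'
python3 -m pendant '[[0.005,0,0,0],[0.005,0,0,0],[0.005,0,0,0],[0.005,0,0,0],[0.005,0,0,0],[0.005,0,0,0],[0.005,0,0,0],[0.005,0,0,0]]'
python3 -c "
from h import *
rel('blue',(150,0,450,250))"
```

```text
time: 17.37
ee_pos: [0.6339, -0.0007, 0.0151]
eef_rot: [0.607, 0.795, 0.0, -0.0]
ft_force: [0.2, 1.2, -0.6]
width: 0.0243
grip_force: 0.0
time: 18.03
ee_pos: [0.6236, 0.0371, 0.015]
eef_rot: [0.607, 0.795, 0.0, -0.0]
ft_force: [-0.9, -0.2, -0.5]
width: 0.0245
grip_force: 0.0
tcp [0.6234 0.0385 0.0149] toolx [-0.264  0.964] (array([0.606, 0.055]), array([0.648, 0.058]), 1637)
tool xy [ 0.0205 -0.0124]
tool xy [0.0123 0.0289]
heading 4.085616779974877
```

```bash
python3 -m pendant '[[-0.002,0.004,0.0005,0],[0,0.004,0.001,0],[0.005,0,0,0],[0.005,0,0,0],[0.005,0,0,0],[0.005,0,0,0],[0.005,0,0,0],[0.005,0,0,0]]'
python3 -m pendant '[[0.005,0,0,0],[0.005,0,0,0],[0.005,0,0,0],[0.005,0,0,0],[0,0,0,0]]'
python3 -c "
from h import *
rel('blue',(150,0,450,250))"
```

```text
time: 18.75
ee_pos: [0.6238, 0.0665, 0.0135]
eef_rot: [0.607, 0.795, 0.0, -0.0]
ft_force: [1.1, -0.5, 0.6]
width: 0.0244
grip_force: 0.0
time: 19.17
ee_pos: [0.6185, 0.0867, 0.0135]
eef_rot: [0.606, 0.795, 0.0, -0.0]
ft_force: [0.5, -0.2, 0.6]
width: 0.0244
grip_force: 0.0
tcp [0.6186 0.0859 0.0135] toolx [-0.264  0.965] (array([0.601, 0.113]), array([0.643, 0.109]), 1665)
tool xy [ 0.0308 -0.0099]
tool xy [0.0158 0.0296]
heading -5.440332031005506
```

The tapered tube rolls, so the cap turns ahead. I'll exploit that by pushing the cap side until the point trails, then use the slot push as with red.

```bash
python3 -m pendant '[[-0.002,-0.012,0,0],[0,-0.011,0,0],[0.008,0,0,0],[0.006,0,0,0],[0.006,0,0,0],[0.006,0,0,0],[0.006,0,0,0],[0.006,0,0,0]]'
python3 -m pendant '[[0.006,0,0,0],[0.006,0,0,0],[0,0,0,0]]'
python3 -c "
from h import *
rel('blue',(150,0,450,250))"
```

```text
time: 19.88
ee_pos: [0.5872, 0.1147, 0.0135]
eef_rot: [0.607, 0.795, 0.0, 0.0]
ft_force: [0.1, 0.3, 0.3]
width: 0.0246
grip_force: 0.0
time: 20.13
ee_pos: [0.5836, 0.1272, 0.0134]
eef_rot: [0.606, 0.795, 0.0, -0.0]
ft_force: [-0.3, 1.1, -0.1]
width: 0.0246
grip_force: 0.0
tcp [0.5838 0.1263 0.0135] toolx [-0.264  0.964] None
```

```bash
python3 -m pendant '[[-0.015,0,0,0],[-0.02,0,0,0],[-0.025,0,-0.02,0],[-0.025,0,-0.02,0],[0,0,-0.02,0],[0,0,0,0]]'
python3 -c "
from h import *
cv2.imwrite('pics/w8.png',rel('blue',(150,0,450,250))['img'][:,:,::-1])"
```

```text
time: 20.68
ee_pos: [0.6089, 0.0404, 0.0776]
eef_rot: [0.609, 0.793, 0.002, 0.002]
ft_force: [0.2, 0.5, 0.3]
width: 0.0242
grip_force: 0.0
tcp [0.6079 0.0421 0.0756] toolx [-0.261  0.965] (array([0.606, 0.128]), array([0.646, 0.115]), 1051)
tool xy [0.0834 0.0206]
tool xy [0.0604 0.0558]
heading -18.004161605913367
```

View pics/w8.png

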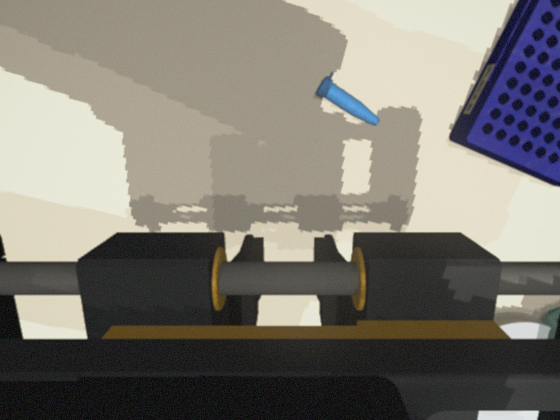

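```bash
python3 -m pendant '[[0,0,0,-0.1106],[0,0,0,-0.1106],[0,0,0,-0.1106],[0,0,0,-0.1106],[0,0,0,-0.1106],[0,0,0,-0.1106],[0,0,0,-0.1106],[0,0,0,-0.1106]]'
python3 -m pendant '[[-0.02,0.027,0,-0.1106],[-0.02,0.027,0,0],[-0.01,0.027,0,0],[0,0,0,0],[0,0,0,0]]'
python3 -c "
from h import *
rel('blue',(180,0,400,240))"
```

```text
time: 21.4
ee_pos: [0.6057, 0.0439, 0.0725]
eef_rot: [0.205, 0.979, -0.0, -0.001]
ft_force: [-0.4, -0.1, -0.0]
width: 0.0243
grip_force: 0.0
time: 21.82
ee_pos: [0.6803, 0.1045, 0.0718]
eef_rot: [0.152, 0.988, 0.0, -0.001]
ft_force: [0.3, -0.1, -0.3]
width: 0.0242
grip_force: 0.0
tcp [0.6799 0.1026 0.0721] toolx [-0.953  0.303] (array([0.606, 0.127]), array([0.646, 0.115]), 1044)
tool xy [0.0778 0.0008]
tool xy [0.0361 0.0015]
heading -16.699244233993603
```

```bash
python3 -m pendant '[[0.025,0.001,0,0],[0.026,0,0,0],[0,0,0,0],[0,0,0.02,0],[0,0,0.02,0],[0,0,0.0175,0],[0,0,0,0],[0,0,0,0]]' 0.28
python3 -m pendant '[[0,0,0,0],[0,0,0,0],[0,0,0,0],[0,0,0,0]]' 0.12 3
python3 -c "
from h import *
rel('blue',(180,0,400,270))"
```

```text
time: 22.53
ee_pos: [0.6315, 0.1176, 0.0156]
eef_rot: [0.154, 0.988, -0.001, -0.001]
ft_force: [-0.5, 0.9, 0.1]
width: 0.0245
grip_force: 0.0
time: 22.87
ee_pos: [0.6327, 0.1186, 0.0168]
eef_rot: [0.154, 0.988, 0.0, 0.0]
ft_force: [-0.1, 0.7, -0.8]
width: 0.0118
grip_force: 0.0
tcp [0.6326 0.1187 0.0166] toolx [-0.953  0.304] (array([0.605, 0.128]), array([0.636, 0.118]), 1319)
tool xy [0.0292 0.0005]
tool xy [-0.0034  0.0004]
heading -17.87869659584134
```

Blue is straddled between the fingers, not gripped. I'll push by the cap while steering.

```bash
python3 -m pendant '[[0.005,0,0.001,0],[0.005,0,0.001,0],[0.005,0,0,0.05],[0.005,0,0,0.088],[0.005,0,0,0.088],[0.005,0,0,0.088],[0.005,0,0,0.088],[0.005,0,0,0.088]]' 0.11
python3 -m pendant '[[0.005,0,0,0.088],[0.005,0,0,0.085],[0,0,0,0],[0,0,0,0]]'
python3 -c "
from h import *
rel('blue',(180,0,400,270))"
```

```text
time: 23.58
ee_pos: [0.5964, 0.1359, 0.0143]
eef_rot: [0.391, 0.92, 0.0, 0.0]
ft_force: [0.5, -0.4, 2.4]
width: 0.0096
grip_force: 3.0
time: 23.92
ee_pos: [0.5896, 0.1441, 0.0142]
eef_rot: [0.466, 0.885, 0.0, -0.0]
ft_force: [-1.5, 1.8, 2.6]
width: 0.0101
grip_force: 2.9
tcp [0.5897 0.144  0.0142] toolx [-0.567  0.824] (array([0.575, 0.165]), array([0.591, 0.142]), 1174)
tool xy [ 0.0257 -0.0002]
tool xy [-0.0023 -0.0001]
heading -55.175510843043206
```

```bash
python3 -m pendant '[[0.002,0,0,0.085],[0.002,0,0,0.08],[0.007,0,0,0],[0.007,0,0,0],[0.007,0,0,0],[0.007,0,0,0],[0.007,0,0,0],[0.007,0,-0.0005,0]]' 0.125
python3 -m pendant '[[0.007,0,-0.0005,0],[0.007,0,0,0],[0,0,0,0]]'
python3 -c "
from h import *
rel('blue',(180,0,400,270))"
```

```text
time: 24.63
ee_pos: [0.5698, 0.1857, 0.0145]
eef_rot: [0.538, 0.843, 0.0, -0.0]
ft_force: [-0.9, 0.3, 0.1]
width: 0.0112
grip_force: 0.1
time: 24.88
ee_pos: [0.5637, 0.1996, 0.015]
eef_rot: [0.537, 0.843, 0.0, -0.0]
ft_force: [-0.3, 0.1, -0.4]
width: 0.0109
grip_force: 0.0
tcp [0.5641 0.1986 0.0151] toolx [-0.422  0.907] (array([0.554, 0.222]), array([0.564, 0.197]), 1124)
tool xy [0.0255 0.0007]
tool xy [-0.0014 -0.0007]
heading -68.19859051364838
```

```bash
python3 -m pendant '[[0.005,0,0,0.06],[0.005,0,0,0.06],[0.005,0,0,0.06],[0.005,0,0,0.06],[0.005,0,0,0.06],[0.005,0,0,0.06],[0.006,0,0,0],[0.006,0,0,0]]'
python3 -m pendant '[[0.006,0,0,0],[0.006,0,0,0],[0.006,0,0,0],[0.006,0,0,0],[0.006,0,0,0],[0,0,0,0]]'
python3 -c "
from h import *
cv2.imwrite('pics/w9.png',rel('blue',(180,0,400,270))['img'][:,:,::-1])"
```

```text
time: 25.6
ee_pos: [0.5554, 0.238, 0.0151]
eef_rot: [0.68, 0.733, -0.0, 0.0]
ft_force: [0.1, -1.4, 0.5]
width: 0.0106
grip_force: 0.4
time: 26.1
ee_pos: [0.5527, 0.2699, 0.015]
eef_rot: [0.68, 0.733, 0.0, -0.0]
ft_force: [-0.4, 0.3, -0.5]
width: 0.0109
grip_force: 0.4
tcp [0.5528 0.2691 0.015 ] toolx [-0.075  0.997] (array([0.551, 0.291]), array([0.553, 0.267]), 1059)
tool xy [ 0.022  -0.0001]
tool xy [-0.0021  0.0001]
heading -85.23635830927383
```

View pics/w9.png

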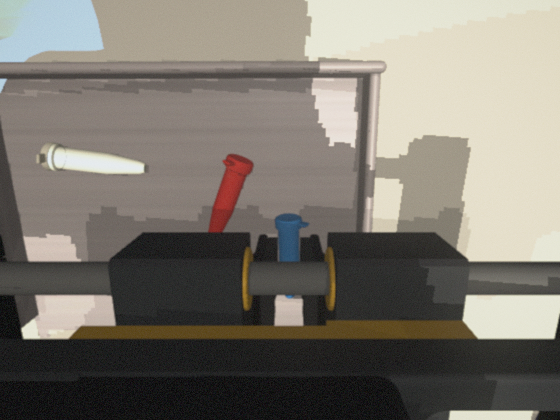

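Blue is in the tray between red and the side wall. A little further, then I'll release and retreat.

```bash
python3 -m pendant '[[0.006,0,0,0],[0.006,0,0,0],[0,0,0,0]]'
python3 -m pendant '[[0,0,0,0],[0,0,0,0],[-0.008,0,0,0],[-0.012,0,0,0],[-0.015,0,0,0],[-0.015,0,0,0],[-0.02,0,0,0],[-0.01,0,-0.03,0]]' 0.17
python3 -m pendant '[[-0.01,0,-0.04,0],[-0.02,-0.02,-0.04,0],[-0.02,-0.02,0,0],[0,0,0,0]]'
python3 - <<'E'
from h import *
rel('blue',(180,0,400,240)); c=rel('red',(100,0,400,240))
cv2.imwrite('pics/w10.png',c['img'][:,:,::-1])
a=axis(c,"white",(120,60,265,200)); print(a)
for t,z in(("timer",.019),("rack_96",.021),("heating_block",.04),("marker",.01),("tube_0",.005)):
    if t=="timer": c=snap("top")
    print(t,[(np.round(px2w(c,[o["bbox"][:2]],z)[0,:2],3),round(o["score"],2)) for o in r.outline_of(t,"top")][:4])
E
```

```text
time: 26.4
ee_pos: [0.5518, 0.2817, 0.015]
eef_rot: [0.68, 0.733, 0.0, -0.0]
ft_force: [-0.6, 0.8, 0.6]
width: 0.0107
grip_force: 0.4
time: 27.07
ee_pos: [0.5552, 0.1944, 0.0408]
eef_rot: [0.682, 0.732, -0.004, -0.001]
ft_force: [-0.4, 0.0, -0.3]
width: 0.0151
grip_force: 0.0
time: 27.4
ee_pos: [0.5236, 0.1444, 0.1208]
eef_rot: [0.683, 0.73, 0.001, -0.0]
ft_force: [0.4, -1.6, -1.2]
width: 0.0149
grip_force: 0.0
tcp [0.524  0.1468 0.12  ] toolx [-0.069  0.998] (array([0.551, 0.29 ]), array([0.554, 0.261]), 557)
tool xy [0.141  0.0368]
tool xy [0.1119 0.0378]
heading -84.09385888622948
tcp [0.5243 0.1485 0.1195] toolx [-0.071  0.997] (array([0.52 , 0.291]), array([0.515, 0.277]), 217)
tool xy [0.1424 0.0057]
tool xy [ 0.1288 -0.0002]
heading -109.65382405805339
(array([0.411, 0.146]), array([0.393, 0.143]), 161)
timer [(array([ 0.436, -0.21 ]), 0.78)]
rack_96 [(array([0.73 , 0.169]), 0.72)]
heating_block [(array([ 0.438, -0.206]), 0.74), (array([ 0.546, -0.086]), 0.62), (array([0.729, 0.167]), 0.49)]
marker [(array([ 0.431, -0.116]), 0.81)]
tube_0 []
```

View pics/w10.png

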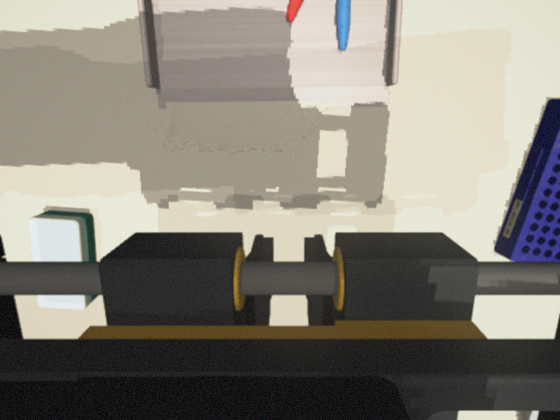

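The view shows the points of blue (344,48) and red (290,20) well past the floor edge (row ~90). White was last seen whole inside at (0.461, 0.307). The gripper is clear and the other things were not touched.

```bash
python3 -c "
from bench import r
print(r.close_job())"
```

```text
the job is handed in; nothing more can be done
None
```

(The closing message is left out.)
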